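Put the ink bottles back in the desk rack in the same order

TASK

The drawing lesson is over: move the four ink bottles from the plywood carry tray into the empty teal desk rack, one standing upright in each compartment and in the same left-to-right order as they stand in the tray now. Set each bottle down gently rather than dropping it.

Things in the scene. Friction and masses are not known exactly. Their poses are not given: they have to be found in the camera images.
- ink_blue_mid (a point): blue ink bottle, closed: round body 38 mm across and 50 mm high with a white band, black screw cap 30 mm across with a blue disc on top; 74 mm high in all, 0.07 to 0.14 kg. Point: its centre, 37 mm above its underside, 42 mm above the desk as it stands in tray or rack. z runs up the bottle; its turn about z means nothing. Neighbours stand 19 mm apart: fingers fit before and behind it, not between.
- ink_green_mid (a point): green ink bottle, closed: round body 38 mm across and 50 mm high with a white band, black screw cap 30 mm across with a green disc on top; 74 mm high in all, 0.07 to 0.14 kg. Point: its centre, 37 mm above its underside, 42 mm above the desk as it stands in tray or rack. z runs up the bottle; its turn about z means nothing. Neighbours stand 19 mm apart: fingers fit before and behind it, not between.
- ink_red_mid (a point): red ink bottle, closed: round body 38 mm across and 50 mm high with a white band, black screw cap 30 mm across with a red disc on top; 74 mm high in all, 0.07 to 0.14 kg. Point: its centre, 37 mm above its underside, 42 mm above the desk as it stands in tray or rack. z runs up the bottle; its turn about z means nothing. Neighbours stand 19 mm apart: fingers fit before and behind it, not between.
- ink_yellow_mid (a point): yellow ink bottle, closed: round body 38 mm across and 50 mm high with a white band, black screw cap 30 mm across with a yellow disc on top; 74 mm high in all, 0.07 to 0.14 kg. Point: its centre, 37 mm above its underside, 42 mm above the desk as it stands in tray or rack. z runs up the bottle; its turn about z means nothing. Neighbours stand 19 mm apart: fingers fit before and behind it, not between.
- label_blue: flat blue label edged in white, 16 x 40 x 3 mm, fixed on the front ledge of the carry tray (the side nearest the robot), in front of the compartment where the blue bottle starts. Origin: centre of its underside, 12 mm above the desk, 41 mm in front of the compartment's centre. Axes as the tray's. It stays where it is.
- label_green: flat green label edged in white, 16 x 40 x 3 mm, fixed on the front ledge of the carry tray (the side nearest the robot), in front of the compartment where the green bottle starts. Origin: centre of its underside, 12 mm above the desk, 41 mm in front of the compartment's centre. Axes as the tray's. It stays where it is.
- label_red: flat red label edged in white, 16 x 40 x 3 mm, fixed on the front ledge of the carry tray (the side nearest the robot), in front of the compartment where the red bottle starts. Origin: centre of its underside, 12 mm above the desk, 41 mm in front of the compartment's centre. Axes as the tray's. It stays where it is.
- label_yellow: flat yellow label edged in white, 16 x 40 x 3 mm, fixed on the front ledge of the carry tray (the side nearest the robot), in front of the compartment where the yellow bottle starts. Origin: centre of its underside, 12 mm above the desk, 41 mm in front of the compartment's centre. Axes as the tray's. It stays where it is.
- carry_tray: pale plywood tray, fixed: a row of four compartments 52 x 52 mm inside, centres at y = -85.5, -28.5, 28.5, 85.5 mm, x = 0; floor 5 mm thick, rims 18 mm above the desk. Label ledge 20 mm deep and 15 mm high in front; end boards 45 mm high, 120 mm from the middle. Origin: on the desk under the middle of the row; y along the row to the left seen from the robot, x across it away from the robot, z up.
- desk_rack: teal moulded rack, fixed, empty at the start: a row of four compartments 54 x 54 mm inside, centres at y = -88.5, -29.5, 29.5, 88.5 mm, x = 0; floor 5 mm thick, rims 18 mm above the desk. Behind them a low pen trough 32 mm deep with two pens. Origin: on the desk under the middle of the row of compartments; y along the row to the left seen from the robot, x across it away from the robot, z up.
Mind the look-alikes: they are no part of the job. Several things look just like the part that bears ink_yellow_mid: the one meant starts nearest to the robot's base.

How it is judged:
By the outcome, as a careful person would: the job done as asked, in the order asked, and still so for the second after the job is handed in, with the robot touching nothing.
It also fails if it takes over 115 s, if anything falls off the work surface, if the arm or the gripper's body presses on something with over 40 N, if the wrist force passes 120 N, or if a joint passes its speed limit or range.

ROBOT

A 6-joint arm with a two-finger parallel gripper is mounted at the origin on the work surface. World frame = base frame: x ahead of the robot, y to its left, z up, the work surface at z = 0. Lengths are in m, angles in rad, forces in N, time in s.
With the tool pointing down it reaches from about 0.35 to 0.975 m from the base axis. Payload 4.9 kg.
Tool frame: the origin (TCP) lies midway between the tips of the shut fingers; the grasp point (between the pads) lies 19 mm behind it; z points along the fingers, y is the direction in which the jaws open and shut (so a half turn about z gives the same grasp; the last joint's range is limited). The gripper opens to 85 mm and grips with 20 to 120 N. Pads are 22 mm wide; open, the fingers measure 114 mm over their backs; the gripper's body (76 mm by 85 mm) begins 54 mm behind the grasp point. The pads swing forward as they close: fully open they stand 13 mm farther back than shut.
Start: joints at [1.087, 0.053, 1.613, -0, 1.476, -0.119], TCP at [0.223, 0.584, 0.231] pointing down, gripper open.
Joint ranges: [-3.01, 3.01], [-1.01, 2.22], [0.06, 2.58], [-1.02, 4.17], [0.09, 2.62], [-3.14, 3.14]. Speed limits (rad/s): [2.57, 2.57, 3.14, 3.14, 3.14, 3.14].

INTERFACE

Orientations are given as a rotation vector (axis times angle).
In Python, from station import ctrl gives the robot as it stands.
- The arm moves only by the tool jog_arm, never from a script. Its argument "steps" is a list of rows, each an object of numbers: "dx", "dy", "dz": the shift along the world's x, y, z in units of 60 mm (1.0 is 60 mm); "twist": the turn about the world's z in units of 10 degrees (1.0 is 10 degrees). A call has 1 to 5 rows; each row is the pose to reach, as a shift and turn from the pose measured when the call began; what a row does not reach only later rows make up. A row lasts 1/8 s, in which the tool goes at most 62.5 mm and 10.7 degrees, less where a joint would pass 70% of its speed; a pose out of reach is approached as far as the arm can. A call with a gripper value outside its range is refused whole. "gripper" is the closure in counts, from 0 (fully open) to 255 (shut), set as the call begins (left out, the last holds). The fingers move at their own pace and stop on an object; "newtons" is the grip in N (left out, the last holds). Time passes only in rows, so rows that repeat a pose let the fingers close. It gives the time, the measured TCP pose, the force and the opening at its end, in the units of the state.
- ctrl.get_obs(): the state, without advancing time (a new reading comes with each control period).
- ctrl.get_image(name): name is "side" or "top" or "wrist"; returns a dict with "frame" (400x640x3 uint8, red, green, blue), "range_z" (400x640 float32, m along the optical axis (not along the pixel's ray), 0 where there is no reading), "fx", "fy", "cx", "cy" (pixels), "extrinsics" (4x4, takes a point from camera to world coordinates). Camera axes: x right, y down, z forward; pixel columns grow to the right and rows downward; lengths in m; the calibration is good to about 2 mm. A picture is of the moment at which its call begins.
- ctrl.finish_job(): hands the job in, once; it reports no verdict.
The state is a dict: "t": time; "q": joint angles; "dq": joint speeds; "effort": joint torques, N m; "tool_pos": TCP position; "tool_rot": TCP orientation; "contact_force": force on the tool from outside, world axes, zero at the start; "wrist_torque": the same for the moment, N m; "opening": finger opening in m.
Only numpy, scipy, OpenCV 4.12 (cv2) and the standard library are available. Lean on these libraries where they do the work, as an engineer would, in place of code of your own. Each camera call takes 0.05 s, during which the arm holds its last target.

## Working session

There is one attempt and no reset: what is moved stays moved. The work goes in short steps, Python scripts to look and compute and a tool call to move; the robot and the scene stay as the last step left them, time stands still between calls to the robot, and variables do not carry over. Pictures are saved under pics/ and viewed, and the job is handed in when it is done.

Besides the shell and the picture viewer there is one more tool, called after "Emit:" as name(argument=value, ...) on one line, values as JSON. jog_arm: Moves the arm, as the interface text tells. Its arguments: {"type":"object","properties":{"steps":{"type":"array"},"gripper":{"type":"number"},"newtons":{"type":"number"}},"required":["steps"]}

```bash
ls; mkdir -p pics
python3 - <<'E'
from station import ctrl
import cv2,numpy as np
for n in ["top","side"]:
    im=ctrl.get_image(n); np.savez(f"/tmp/{n}.npz",**im)
    cv2.imwrite(f"pics/{n}0.png",im["frame"][:,:,::-1]); print(n,im["fx"],im["cx"],im["cy"],im["extrinsics"].round(3).tolist())
print(ctrl.get_obs())
E
```

```text
pics
top 471.0840671684336 316.87099513471856 187.14044043086406 [[-0.021, -0.992, 0.126, 0.406], [-1.0, 0.021, 0.005, -0.05], [-0.007, -0.125, -0.992, 1.161], [0.0, 0.0, 0.0, 1.0]]
side 496.86373726785195 317.55142234105386 207.4151880060438 [[0.883, -0.372, 0.286, 0.279], [-0.469, -0.689, 0.552, -0.567], [-0.009, -0.622, -0.783, 0.772], [0.0, 0.0, 0.0, 1.0]]
{'t': 0.1, 'q': array([ 1.08699720e+00,  5.32992932e-02,  1.61417181e+00,  3.86967712e-06,
        1.47605472e+00, -1.18975095e-01]), 'dq': array([-3.88687384e-05, -8.48531780e-05, -3.02817415e-03,  1.19040784e-03,
       -3.97411411e-04, -6.93299526e-04]), 'effort': array([ 4.01765465e-04, -3.94901526e+01, -3.71362495e+01, -3.06416609e-05,
        3.88941611e-03,  1.64034486e-05]), 'tool_pos': array([0.22270056, 0.5833511 , 0.23017172]), 'tool_rot': array([-5.69787060e-01, -3.08890115e+00,  2.89741322e-03]), 'contact_force': array([-0.16138906,  0.03938074,  0.65755544]), 'wrist_torque': array([ 2.73932287e-02, -2.24954499e-02,  8.21009025e-07]), 'opening': 0.08550074326602003}
```

View pics/top0.png

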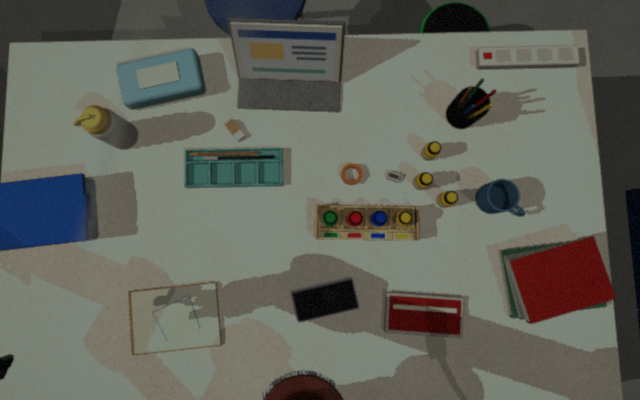

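View pics/side0.png

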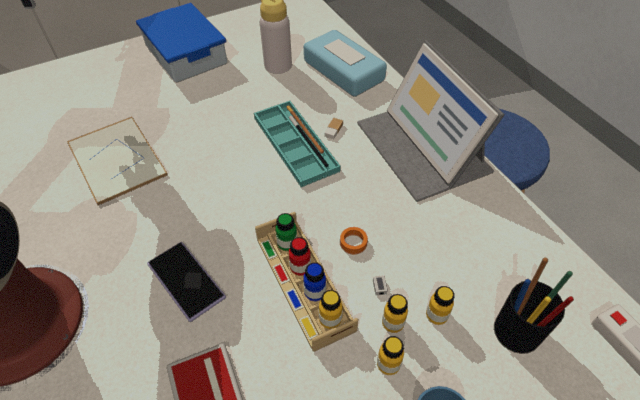

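The top view shows the tray bottles left to right: green (331,218), red (355,218), blue (380,218), yellow (405,217). The empty teal rack is at about (235,168). There are four yellow candidates: (405,217) in the tray, and loose ones at (449,198), (424,180) and (431,150). The tray one is nearest the base, which is at about (300,390), and it stands behind the yellow label. I'll confirm that in a crop and measure.

```bash
cat > h.py <<'E'
import numpy as np,cv2
def load(n): return dict(np.load(f"/tmp/{n}.npz"))
def ray(im,u,v,z):
    E=im["extrinsics"]; d=E[:3,:3]@np.array([(u-im["cx"])/im["fx"],(v-im["cy"])/im["fy"],1.]); o=E[:3,3]
    return o+d*(z-o[2])/d[2]
def proj(im,p):
    E=im["extrinsics"]; c=E[:3,:3].T@(np.asarray(p)-E[:3,3]); return np.array([im["fx"]*c[0]/c[2]+im["cx"],im["fy"]*c[1]/c[2]+im["cy"]])
R={"red":[(0,8),(172,180)],"green":[(50,75)],"blue":[(105,130)],"yellow":[(20,33)]}
def mask(im,c,s=120,v=60):
    h=cv2.cvtColor(im["frame"],cv2.COLOR_RGB2HSV); m=0
    for a,b in R[c]: m=m|cv2.inRange(h,(a,s,v),(b,255,255))
    return m
def blobs(im,c,box,amin=8,**k):
    m=mask(im,c,**k); x0,y0,x1,y1=box; z=np.zeros_like(m); z[y0:y1,x0:x1]=m[y0:y1,x0:x1]
    n,l,st,ce=cv2.connectedComponentsWithStats(z)
    return [(ce[i].round(1),st[i][:5]) for i in range(1,n) if st[i][4]>=amin]
E
python3 - <<'E'
from h import *
t=load("top");s=load("side")
for c in R:
    print(c)
    for ce,st in blobs(t,c,(310,195,425,245)): print(" top",ce,st, ray(t,*ce,.079).round(4),ray(t,*ce,.015).round(4))
    for ce,st in blobs(s,c,(245,200,360,350)): print(" side",ce,st, ray(s,*ce,.079).round(4),ray(s,*ce,.015).round(4))
# teal rack
h=cv2.cvtColor(t["frame"],cv2.COLOR_RGB2HSV)
for im,box,n in((t,(170,135,300,200),"top"),(s,(245,90,350,195),"side")):
    h=cv2.cvtColor(im["frame"],cv2.COLOR_RGB2HSV); m=cv2.inRange(h,(78,90,40),(98,255,255)); z=np.zeros_like(m);x0,y0,x1,y1=box;z[y0:y1,x0:x1]=m[y0:y1,x0:x1]
    cs,_=cv2.findContours(z,cv2.RETR_EXTERNAL,cv2.CHAIN_APPROX_NONE); c=max(cs,key=cv2.contourArea); r=cv2.minAreaRect(c); print(n,r)
    P=np.array([ray(im,*p[0],.018)[:2] for p in c]); r=cv2.minAreaRect(P.astype(np.float32)*1000); print(r,cv2.boxPoints(r).round(1).tolist())
a=t["frame"][135:250,165:470,::-1]; cv2.imwrite("pics/crop_top.png",cv2.resize(a,None,fx=2.6,fy=2.6,interpolation=cv2.INTER_CUBIC))
a=s["frame"][90:380,230:480,::-1]; cv2.imwrite("pics/crop_side.png",cv2.resize(a,None,fx=2,fy=2,interpolation=cv2.INTER_CUBIC))
E
```

```text
red
 top [350.7 220.6] [347 211  15  16  54] [ 0.4638 -0.1206  0.079 ] [ 0.4673 -0.1248  0.015 ]
 top [355.5 217.4] [351 211  10  12  90] [ 0.471  -0.1318  0.079 ] [ 0.4748 -0.1367  0.015 ]
 top [354. 235.] [348 233  13   5  65] [ 0.4308 -0.1271  0.079 ] [ 0.4323 -0.1317  0.015 ]
 side [298.5 243.3] [292 237  14  13 145] [ 0.4675 -0.1314  0.079 ] [ 0.4849 -0.0912  0.015 ]
 side [299.5 258.2] [289 248  22  19 244] [ 0.4557 -0.1587  0.079 ] [ 0.472 -0.121  0.015]
 side [280.6 272.6] [275 265  12  16 101] [ 0.4165 -0.1688  0.079 ] [ 0.4292 -0.132   0.015 ]
 side [298.3 273.1] [292 271  13   5  29] [ 0.4413 -0.1832  0.079 ] [ 0.4562 -0.1477  0.015 ]
green
 top [330.  217.1] [326 213   9  10  69] [ 0.4729 -0.0733  0.079 ] [ 0.4768 -0.0747  0.015 ]
 top [332.7 234.7] [327 233  10   4  29] [ 0.4325 -0.0785  0.079 ] [ 0.4341 -0.0802  0.015 ]
 side [284.5 218.9] [278 214  14  11 117] [ 0.4691 -0.0737  0.079 ] [ 0.4866 -0.0282  0.015 ]
 side [285.7 233.7] [276 225  20  16 182] [ 0.4572 -0.1033  0.079 ] [ 0.4736 -0.0605  0.015 ]
 side [268.2 248.6] [263 242  11  14  76] [ 0.4181 -0.117   0.079 
[... 1514 characters left out ...]
 -0.2582  0.015 ]
top ((232.9852294921875, 167.2602996826172), (36.872623443603516, 96.70065307617188), 88.85424041748047)
((604.36572265625, 161.0893096923828), (91.99341583251953, 237.34983825683594), 0.08011437952518463) [[558.2000122070312, 279.70001220703125], [558.5, 42.400001525878906], [650.5, 42.5], [650.2000122070312, 279.79998779296875]]
side ((296.57000732421875, 141.99000549316406), (94.36235046386719, 42.56425094604492), 55.304847717285156)
((597.7623291015625, 152.95535278320312), (94.84931945800781, 247.361083984375), 0.17044024169445038) [[550.0, 276.5], [550.7000122070312, 29.100000381469727], [645.5999755859375, 29.399999618530273], [644.7999877929688, 276.79998779296875]]
```

View pics/crop_top.png

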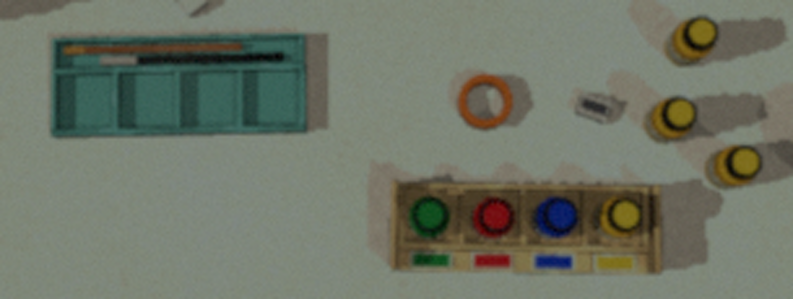

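View pics/crop_side.png

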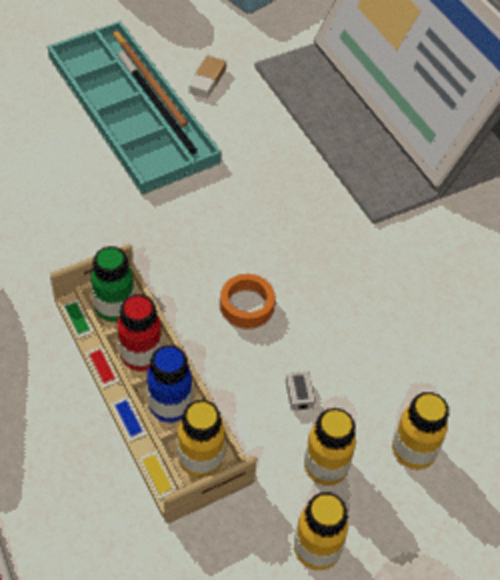

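The crop confirms that the yellow bottle in the tray, at top (405,217), stands behind the yellow label and is the nearest to the base. I'm moving over the rack, turning the jaws to open along x, for a closer wrist view.

Emit:
jog_arm(steps=[{"dx": 0.6,"dy": -0.7,"dz": 0.2,"twist": -0.7},{"dx": 1.2,"dy": -1.4,"dz": 0.4,"twist": -1.4},{"dx": 1.8,"dy": -2.1,"dz": 0.6,"twist": -2.1},{"dx": 2.4,"dy": -2.8,"dz": 0.8,"twist": -2.8},{"dx": 3.0,"dy": -3.5,"dz": 1.0,"twist": -3.5}], gripper=0, newtons=30)

```text
t: 0.72
tool_pos: [0.4034, 0.3718, 0.2901]
tool_rot: [-1.477, -2.771, 0.003]
contact_force: [0.2, 0.2, -0.1]
opening: 0.085
```

Emit:
jog_arm(steps=[{"dx": 0.5,"dy": -0.7,"dz": 0,"twist": -0.7},{"dx": 1.0,"dy": -1.4,"dz": 0,"twist": -1.4},{"dx": 1.5,"dy": -2.1,"dz": 0,"twist": -2.1},{"dx": 2.0,"dy": -2.8,"dz": 0,"twist": -2.8},{"dx": 2.5,"dy": -3.5,"dz": 0,"twist": -3.5}])

```text
t: 1.35
tool_pos: [0.5539, 0.1602, 0.2895]
tool_rot: [-2.246, -2.193, 0.003]
contact_force: [-0.2, 0.6, -0.3]
opening: 0.0854
```

```bash
cat >> h.py <<'E'
def snap(n,tag):
    from station import ctrl
    im=ctrl.get_image(n); np.savez(f"/tmp/{tag}.npz",**im); cv2.imwrite(f"pics/{tag}.png",im["frame"][:,:,::-1]); return im
def st():
    from station import ctrl
    from scipy.spatial.transform import Rotation as R_
    o=ctrl.get_obs(); r=R_.from_rotvec(o["tool_rot"]).as_matrix(); print("t",round(o["t"],2),"tcp",o["tool_pos"].round(4),"jaw deg",np.degrees(np.arctan2(r[1,1],r[0,1])).round(2),"z",r[:,2].round(3),"F",o["contact_force"].round(2),"open",round(o["opening"],4)); return o
E
python3 -c "
from h import *
im=snap('wrist','wr1'); st(); print(im['extrinsics'].round(3),im['fx'])"
```

```text
t 1.4 tcp [0.5567 0.1554 0.2891] jaw deg -1.8 z [-0.001 -0.004 -1.   ] F [-0.1  -4.74 -0.38] open 0.0854
[[ 1.    -0.021 -0.01   0.556]
 [-0.023 -0.956 -0.292  0.234]
 [-0.004  0.292 -0.956  0.432]
 [ 0.     0.     0.     1.   ]] 297.24704847578397
```

View pics/wr1.png

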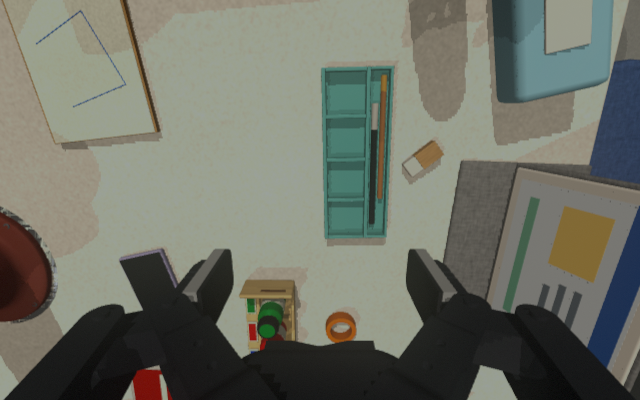

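The wrist view shows the whole rack: columns 323–392, rows 67–240, with the trough on the right (+x). The arm was still settling, so I'll retake the picture and measure rack edges.

Run:
```python
from h import *
im=snap('wrist','wr2'); st()
h=cv2.cvtColor(im["frame"],cv2.COLOR_RGB2HSV); m=cv2.inRange(h,(78,90,40),(98,255,255)); z=np.zeros_like(m);z[50:250,310:400]=m[50:250,310:400]
cs,_=cv2.findContours(z,cv2.RETR_EXTERNAL,cv2.CHAIN_APPROX_NONE); c=max(cs,key=cv2.contourArea); b=cv2.approxPolyDP(cv2.convexHull(c),6,True)[:,0]; print(b.tolist())
for p in b: print(p,ray(im,*p,.018).round(4))
# bright rim lines (dividers)
cv2.imwrite("pics/rack.png",cv2.resize(im["frame"][60:245,315:400,::-1],None,fx=3.2,fy=3.2,interpolation=cv2.INTER_CUBIC))
g=h[:,:,2].astype(float)
print("row prof",[ (r,int(g[r,332:362].mean())) for r in range(62,246)])
print("col prof",[ (c_,int(np.median(g[75:232,c_]))) for c_ in range(316,398)])
```

```text
t 1.45 tcp [0.5551 0.158  0.289 ] jaw deg -1.5 z [-0.003 -0.001 -1.   ] F [-0.57  0.26  0.33] open 0.0856
[[389, 61], [383, 232], [324, 233], [318, 64]]
[389  61] [0.6488 0.2804 0.018 ]
[383 232] [0.6489 0.0436 0.018 ]
[324 233] [0.5598 0.0446 0.018 ]
[318  64] [0.5582 0.2797 0.018 ]
row prof [(62, 132), (63, 128), (64, 118), (65, 89), (66, 77), (67, 93), (68, 97), (69, 97), (70, 97), (71, 97), (72, 97), (73, 97), (74, 97), (75, 97), (76, 97), (77, 97), (78, 97), (79, 112), (80, 126), (81, 127), (82, 127), (83, 127), (84, 127), (85, 127), (86, 127), (87, 127), (88, 127), (89, 127), (90, 127), (91, 127), (92, 127), (93, 127), (94, 127), (95, 127), (96, 126), (97, 127), (98, 126), (99, 126), (100, 126), (101, 126), (102, 126), (103, 126), (104, 123), (105, 116), (106, 113), (107, 113), (108, 110), (109, 118), (110, 128), (111, 127), (112, 115), (113, 98), (114, 93), (115, 95), (116, 95), (117, 95), (118, 94), (119, 94), (120, 94), (121, 94), (122, 94), (123, 109), (124, 123), (125, 125), (126, 125), (127, 125), (128, 125), (129, 125), (130, 125), (131, 125), (132, 125), (133, 125), (13
[... 1606 characters left out ...]
), (339, 125), (340, 125), (341, 125), (342, 125), (343, 125), (344, 125), (345, 125), (346, 125), (347, 125), (348, 124), (349, 125), (350, 125), (351, 124), (352, 124), (353, 124), (354, 124), (355, 124), (356, 124), (357, 124), (358, 124), (359, 124), (360, 119), (361, 101), (362, 84), (363, 122), (364, 126), (365, 123), (366, 107), (367, 99), (368, 63), (369, 44), (370, 44), (371, 43), (372, 49), (373, 83), (374, 115), (375, 111), (376, 111), (377, 113), (378, 122), (379, 121), (380, 119), (381, 109), (382, 99), (383, 95), (384, 102), (385, 105), (386, 125), (387, 128), (388, 144), (389, 153), (390, 153), (391, 154), (392, 159), (393, 160), (394, 160), (395, 160), (396, 160), (397, 160)]
```

View pics/rack.png

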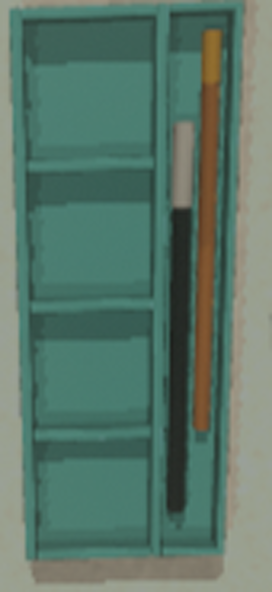

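Run:
```python
from h import *
im=load('wr2');t=load('top');s=load('side')
for r in (110.5,154.7,195.2): print(ray(im,345,r,.018).round(4))
for v in (90,200): 
  row=im["frame"][v].astype(int).sum(1); print(v,row[314:330].tolist(),row[356:372].tolist())
# top view dividers
g=t["frame"].astype(int).sum(2)
print([(c,int(g[166:184,c].mean())) for c in range(182,288)])
print([(r,int(np.median(g[r,195:275]))) for r in range(145,192)])
# side crop
cv2.imwrite("pics/rackside.png",cv2.resize(s["frame"][95:190,245:345,::-1],None,fx=6,fy=6,interpolation=cv2.INTER_CUBIC))
```

```text
[0.5924 0.2215 0.018 ]
[0.5921 0.1624 0.018 ]
[0.5918 0.1034 0.018 ]
90 [460, 459, 456, 441, 364, 322, 327, 313, 225, 233, 290, 291, 295, 309, 320, 321] [317, 317, 317, 319, 318, 311, 258, 201, 310, 318, 304, 252, 284, 285, 293, 317]
200 [462, 464, 461, 462, 462, 460, 455, 434, 343, 318, 301, 221, 207, 209, 209, 214] [233, 234, 236, 234, 226, 192, 224, 317, 312, 319, 262, 165, 121, 129, 122, 119]
[(182, 383), (183, 360), (184, 310), (185, 260), (186, 174), (187, 122), (188, 150), (189, 163), (190, 169), (191, 164), (192, 165), (193, 171), (194, 218), (195, 242), (196, 243), (197, 243), (198, 244), (199, 244), (200, 243), (201, 242), (202, 242), (203, 244), (204, 243), (205, 245), (206, 241), (207, 230), (208, 247), (209, 248), (210, 178), (211, 137), (212, 158), (213, 167), (214, 168), (215, 168), (216, 175), (217, 216), (218, 240), (219, 242), (220, 244), (221, 244), (222, 244), (223, 245), (224, 245), (225, 244), (226, 244), (227, 243), (228, 242), (229, 245), (230, 243), (231, 231), (232, 239), (233, 245), (234, 188), (235, 161), (236, 172), (237, 173), (238, 172), (239, 173), (24
[... 434 characters left out ...]
 240), (277, 237), (278, 225), (279, 217), (280, 238), (281, 246), (282, 219), (283, 246), (284, 275), (285, 280), (286, 277), (287, 277)]
[(145, 379), (146, 367), (147, 341), (148, 290), (149, 235), (150, 186), (151, 180), (152, 186), (153, 190), (154, 187), (155, 163), (156, 99), (157, 66), (158, 88), (159, 162), (160, 209), (161, 223), (162, 200), (163, 195), (164, 231), (165, 241), (166, 243), (167, 241), (168, 242), (169, 242), (170, 242), (171, 244), (172, 243), (173, 244), (174, 243), (175, 243), (176, 244), (177, 242), (178, 243), (179, 243), (180, 243), (181, 237), (182, 223), (183, 207), (184, 223), (185, 227), (186, 232), (187, 321), (188, 378), (189, 384), (190, 384), (191, 384)]
```

View pics/rackside.png

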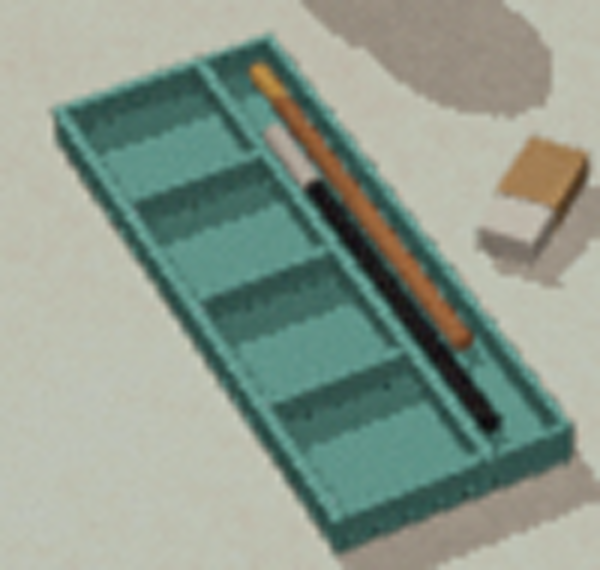

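Run:
```python
from h import *
im=load('wr2');t=load('top');s=load('side')
for v,cs in ((90,(318,321.5,364,366)),(200,(321.8,325,362.7,365.5))): print([ray(im,c,v,.018)[0].round(4) for c in cs])
print("top y",[ray(t,c,175,.018)[1].round(4) for c in (208.5,232.5,257)])
print("top x",[ray(t,232,r,.018)[0].round(4) for r in (186.5,183.7,163,160)])
# side dividers: T junctions in crop -> front/back ends
for p in ((137,203),(262,157),(205,298),(330,245),(275,403),(403,355)):
    print(ray(s,245+(p[0]-2.5)/6,95+(p[1]-2.5)/6,.018).round(4))
```

```text
[np.float64(0.5572), np.float64(0.5618), np.float64(0.6174), np.float64(0.62)]
[np.float64(0.558), np.float64(0.5626), np.float64(0.6176), np.float64(0.6217)]
top y [np.float64(0.2215), np.float64(0.1624), np.float64(0.1022)]
top x [np.float64(0.5567), np.float64(0.5636), np.float64(0.6151), np.float64(0.6226)]
[0.5614 0.215  0.018 ]
[0.613  0.2156 0.018 ]
[0.5622 0.1578 0.018 ]
[0.6141 0.1609 0.018 ]
[0.5615 0.099  0.018 ]
[0.6115 0.0985 0.018 ]
```

Emit:
jog_arm(steps=[{"dx": -0.3,"dy": -0.95},{"dx": -0.6,"dy": -1.9},{"dx": -0.9,"dy": -2.85},{"dx": -1.2,"dy": -3.8},{"dx": -1.5,"dy": -4.8}])

```text
validation failed for argument at $.st...
```

Emit:
jog_arm(steps=[{"dx": 0,"dy": 0},{"dx": 0,"dy": 0}])

```text
validation failed for argument at $.st...
```

Run:
```python
from h import *
im=snap('wrist','wr3'); st()
for c in R:
    for ce,b in blobs(im,c,(220,40,420,320),amin=15): print(c,ce,b,ray(im,*ce,.079).round(4),ray(im,*ce,.015).round(4))
```

```text
t 1.5 tcp [0.554  0.1599 0.2892] jaw deg -1.3 z [-0.004  0.    -1.   ] F [-0.84  0.17  0.64] open 0.0852
green [249.9 304.1] [247 298   7  13  84] [ 0.4525 -0.03    0.079 ] [ 0.4334 -0.0776  0.015 ]
green [269.9 309.3] [258 301  24  19 298] [ 0.4798 -0.0392  0.079 ] [ 0.4657 -0.0885  0.015 ]
```

View pics/wr3.png

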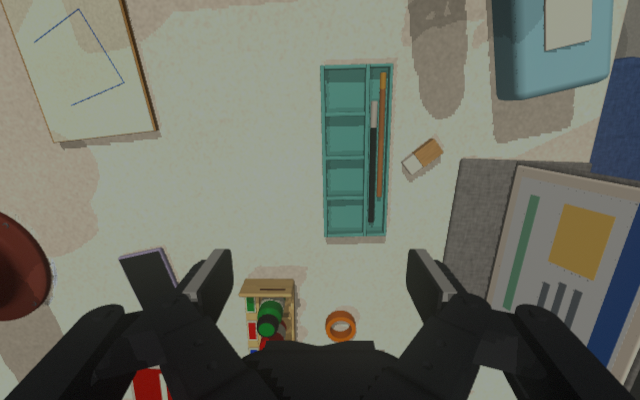

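The move was refused, probably because each row needs all four fields. The arm hasn't moved, and the picture still shows the rack. I'll resend with all fields.

Emit:
jog_arm(steps=[{"dx": -0.3,"dy": -0.95,"dz": 0,"twist": 0},{"dx": -0.6,"dy": -1.9,"dz": 0,"twist": 0},{"dx": -0.9,"dy": -2.85,"dz": 0,"twist": 0},{"dx": -1.2,"dy": -3.8,"dz": 0,"twist": 0},{"dx": -1.5,"dy": -4.8,"dz": 0,"twist": 0}])

```text
t: 2.12
tool_pos: [0.4631, -0.128, 0.289]
tool_rot: [-2.241, -2.198, 0.004]
contact_force: [0.1, -0.0, -0.6]
opening: 0.0856
```

Emit:
jog_arm(steps=[{"dx": 0,"dy": 0,"dz": 0,"twist": 0},{"dx": 0,"dy": 0,"dz": 0,"twist": 0}])

```text
t: 2.38
tool_pos: [0.4631, -0.127, 0.2888]
tool_rot: [-2.239, -2.198, 0.003]
contact_force: [0.1, 0.2, 0.1]
opening: 0.0854
```

Run:
```python
from h import *
im=snap('wrist','wr4'); st()
for c in R:
    for ce,b in blobs(im,c,(220,40,420,320),amin=15): print(c,ce,b,ray(im,*ce,.079).round(4),ray(im,*ce,.015).round(4))
```

```text
t 2.42 tcp [ 0.4633 -0.1266  0.2888] jaw deg -1.0 z [-0.004  0.001 -1.   ] F [ 0.48 -0.29  0.41] open 0.0857
red [297.6 164. ] [294 153   9  23 187] [ 0.4361 -0.1187  0.079 ] [ 0.4309 -0.1306  0.015 ]
red [325.  161.6] [312 154  28  25 226] [ 0.469  -0.1164  0.079 ] [ 0.4698 -0.1278  0.015 ]
red [325.6 173.8] [316 164  20  20 312] [ 0.4696 -0.1312  0.079 ] [ 0.4704 -0.1454  0.015 ]
green [323.4 115.1] [312 108  29  23 120] [ 0.4678 -0.0627  0.079 ] [ 0.4684 -0.0644  0.015 ]
green [297.5 123.5] [294 112   8  24 192] [ 0.4379 -0.0715  0.079 ] [ 0.433  -0.0748  0.015 ]
green [326.8 124.3] [317 114  20  21 318] [ 0.4716 -0.073   0.079 ] [ 0.4729 -0.0766  0.015 ]
blue [298.  202.9] [295 193   7  21 146] [ 0.4347 -0.1677  0.079 ] [ 0.4293 -0.1885  0.015 ]
blue [324.2 203.9] [313 198  26  18 177] [ 0.4674 -0.1695  0.079 ] [ 0.4678 -0.1907  0.015 ]
blue [325.7 218.2] [317 210  18  18 250] [ 0.469  -0.1886  0.079 ] [ 0.4698 -0.2132  0.015 ]
yellow [315.  230.2] [312 227   8   8  22] [ 0.4551 -0.2048  0.079 ] [ 0.4534 -0.2324  0.015 ]
yellow [298.5 238.2] [295 228   8  21 163] [ 0.4335 -0.2157  0.079 ] [ 0.4279 -0.2452  0.015 ]
yellow [324.6 242.3] [311 233  29  23 326] [ 0.4672 -0.222   0.079 ] [ 0.4677 -0.2527  0.015 ]
yellow [325.5 258.7] [317 251  18  17 246] [ 0.4681 -0.2458  0.079 ] [ 0.4687 -0.2808  0.015 ]
yellow [378.4 257.4] [370 254  21  12  54] [ 0.5379 -0.245   0.079 ] [ 0.5512 -0.2798  0.015 ]
yellow [384.2 273. ] [373 264  27  25 343] [ 0.5466 -0.2684  0.079 ] [ 0.5615 -0.3075  0.015 ]
yellow [391.  290.6] [383 283  17  16 216] [ 0.5571 -0.2959  0.079 ] [ 0.5739 -0.3399  0.015 ]
yellow [351.2 287.8] [342 285  21  10  61] [ 0.5027 -0.2907  0.079 ] [ 0.5096 -0.3338  0.015 ]
yellow [354.3 305.2] [343 296  25  23 343] [ 0.5074 -0.3186  0.079 ] [ 0.5151 -0.3668  0.015 ]
yellow [357.8 318.6] [353 318  11   2  19] [ 0.5127 -0.341   0.079 ] [ 0.5214 -0.3932  0.015 ]
```

View pics/wr4.png

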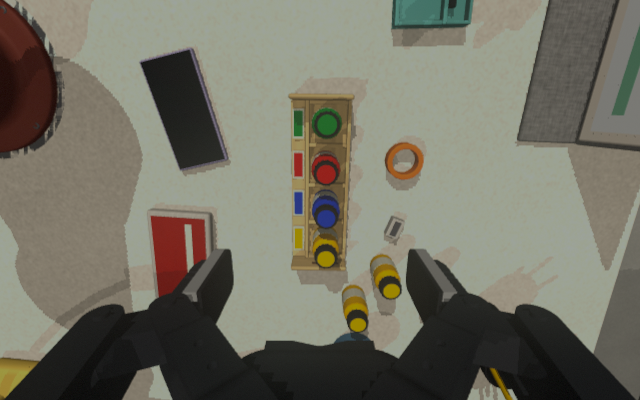

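The tray caps are at wrist pixels green (327,124), red (326,174), blue (326,218), yellow (325,259), and they agree across the three cameras. The loose yellow bottles stand off to the right. First the green bottle.

Emit:
jog_arm(steps=[{"dx": 0.13,"dy": 0.89,"dz": -0.2,"twist": -0.1},{"dx": 0.13,"dy": 0.89,"dz": -1.1,"twist": -0.1},{"dx": 0.13,"dy": 0.89,"dz": -2.0,"twist": -0.1},{"dx": 0.13,"dy": 0.89,"dz": -2.9,"twist": -0.1},{"dx": 0.13,"dy": 0.89,"dz": -3.2,"twist": -0.1}], gripper=0)

```text
t: 3.05
tool_pos: [0.4688, -0.0705, 0.093]
tool_rot: [-2.249, -2.18, 0.007]
contact_force: [-0.3, 0.8, 0.5]
opening: 0.0855
```

```bash
python3 -c "
from h import *
snap('side','s1'); st()"
```

```text
t 3.1 tcp [ 0.4688 -0.0709  0.0926] jaw deg -1.83 z [-0.01   0.004 -1.   ] F [-0.77  0.24 -0.25] open 0.0855
```

View pics/s1.png

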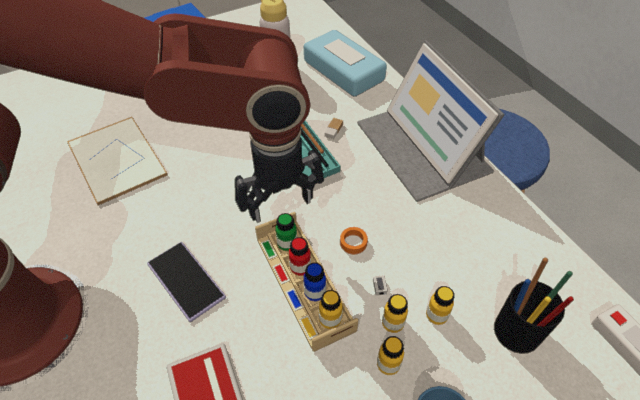

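```bash
python3 -c "
from h import *
im=load('s1')
print(im['extrinsics'].round(3).tolist())
for p in ([.469,-.071,.093],[.424,-.071,.106],[.514,-.071,.106],[.471,-.073,.079]): print(p,proj(im,p).round(1))"
```

```text
[[0.883, -0.372, 0.286, 0.279], [-0.469, -0.689, 0.552, -0.567], [-0.009, -0.622, -0.783, 0.772], [0.0, 0.0, 0.0, 1.0]]
[0.469, -0.071, 0.093] [283.3 212.9]
[0.424, -0.071, 0.106] [258.7 218.2]
[0.514, -0.071, 0.106] [306.2 198.6]
[0.471, -0.073, 0.079] [285.3 218.2]
```

The tips appear at about (252,215) and (312,200), which matches the projected positions astride green. I'll go down and close.

Emit:
jog_arm(steps=[{"dx": 0.04,"dy": -0.04,"dz": -0.4,"twist": 0},{"dx": 0.04,"dy": -0.04,"dz": -0.8,"twist": 0},{"dx": 0.04,"dy": -0.04,"dz": -1.1,"twist": 0},{"dx": 0.04,"dy": -0.04,"dz": -1.1,"twist": 0}])

```text
t: 3.6
tool_pos: [0.4711, -0.0729, 0.0265]
tool_rot: [-2.248, -2.179, 0.008]
contact_force: [-0.1, 0.7, -0.3]
opening: 0.0854
```

Emit:
jog_arm(steps=[{"dx": 0,"dy": 0,"dz": 0,"twist": 0},{"dx": 0,"dy": 0,"dz": 0,"twist": 0},{"dx": 0,"dy": 0,"dz": 0,"twist": 0},{"dx": 0,"dy": 0,"dz": 0,"twist": 0},{"dx": 0,"dy": 0,"dz": 0,"twist": 0}], gripper=255, newtons=25)

```text
t: 4.22
tool_pos: [0.4719, -0.0731, 0.0276]
tool_rot: [-2.249, -2.18, 0.007]
contact_force: [-2.0, 0.3, 5.6]
opening: 0.0371
```

```bash
python3 -c "
from h import *
im=snap('side','s2'); st()
cv2.imwrite('pics/s2c.png',cv2.resize(im['frame'][130:360,200:380,::-1],None,fx=2.6,fy=2.6))"
```

```text
t 4.28 tcp [ 0.4718 -0.0731  0.0276] jaw deg -1.8 z [-0.01   0.004 -1.   ] F [-1.45  0.76  6.48] open 0.0367
```

View pics/s2c.png

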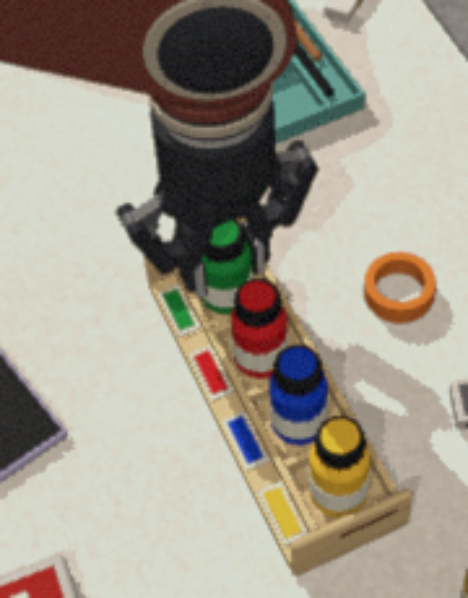

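The fingers grip green's body before and behind (opening 37 mm), around crop (225,270). I'll lift and carry it to the leftmost rack compartment.

Emit:
jog_arm(steps=[{"dx": 0,"dy": 0,"dz": 0.3,"twist": 0},{"dx": 0,"dy": 0,"dz": 0.8,"twist": 0},{"dx": 0,"dy": 0,"dz": 1.4,"twist": 0},{"dx": 0.1,"dy": 0.4,"dz": 1.9,"twist": 0},{"dx": 0.3,"dy": 1.1,"dz": 1.9,"twist": 0.1}])

```text
t: 4.9
tool_pos: [0.492, -0.0076, 0.1449]
tool_rot: [-2.236, -2.201, 0.002]
contact_force: [0.1, 0.2, -0.1]
opening: 0.0368
```

Emit:
jog_arm(steps=[{"dx": 0.35,"dy": 0.9,"dz": 0,"twist": 0},{"dx": 0.7,"dy": 1.8,"dz": 0,"twist": 0},{"dx": 1.1,"dy": 2.7,"dz": 0,"twist": 0},{"dx": 1.4,"dy": 3.5,"dz": 0,"twist": 0},{"dx": 1.6,"dy": 4.1,"dz": 0,"twist": 0}])

```text
t: 5.52
tool_pos: [0.5881, 0.2405, 0.1441]
tool_rot: [-2.235, -2.201, 0.003]
contact_force: [0.3, -0.5, -1.0]
opening: 0.0367
```

```bash
python3 -c "
from h import *
im=snap('side','s3'); o=st(); print((np.array([.589,.2495,.0285])-o['tool_pos'])/.06)"
```

```text
t 5.58 tcp [0.5888 0.244  0.1443] jaw deg -0.75 z [-0.003  0.005 -1.   ] F [-2.32  0.72  0.39] open 0.0371
[ 0.00413463  0.0924213  -1.93000189]
```

View pics/s3.png

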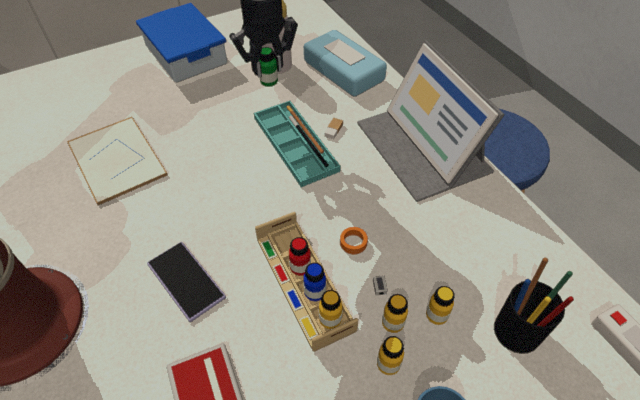

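Green hangs upright at (267,66) in the jaws. I'll lower it over the left compartment.

Emit:
jog_arm(steps=[{"dx": 0,"dy": 0.09,"dz": -0.4,"twist": 0},{"dx": 0,"dy": 0.09,"dz": -0.8,"twist": 0},{"dx": 0,"dy": 0.09,"dz": -1.2,"twist": 0},{"dx": 0,"dy": 0.09,"dz": -1.5,"twist": 0},{"dx": 0,"dy": 0.09,"dz": -1.7,"twist": 0}])

```text
t: 6.2
tool_pos: [0.5882, 0.249, 0.041]
tool_rot: [-2.231, -2.202, -0.001]
contact_force: [0.0, -0.1, -0.5]
opening: 0.0373
```

```bash
python3 -c "
from h import *
im=snap('side','s4'); o=st(); print((np.array([.589,.2495,.0285])-o['tool_pos'])/.06)
cv2.imwrite('pics/s4c.png',cv2.resize(im['frame'][40:200,220:360,::-1],None,fx=3.5,fy=3.5))
im=snap('top','t4')
cv2.imwrite('pics/t4c.png',cv2.resize(im['frame'][120:210,150:310,::-1],None,fx=4,fy=4))"
```

```text
t 6.25 tcp [0.5874 0.2488 0.0396] jaw deg -0.76 z [-0.006  0.004 -1.   ] F [-0.66 -0.05 -1.75] open 0.037
[ 0.02594291  0.01195461 -0.18522745]
```

View pics/s4c.png

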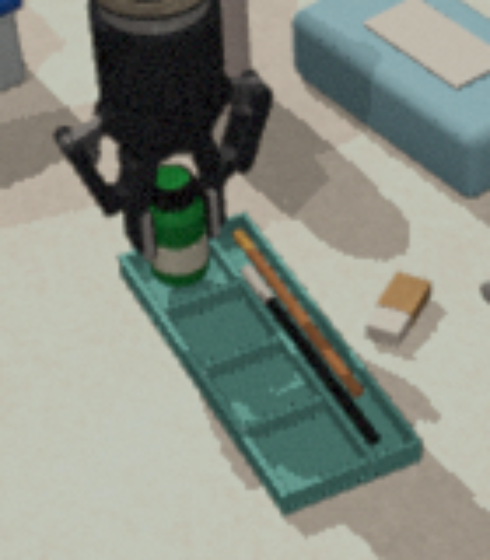

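Green sits well inside the left compartment. I'll lower slowly until it touches.

Emit:
jog_arm(steps=[{"dx": 0.02,"dy": 0.01,"dz": -0.06,"twist": 0},{"dx": 0.02,"dy": 0.01,"dz": -0.12,"twist": 0},{"dx": 0.02,"dy": 0.01,"dz": -0.17,"twist": 0},{"dx": 0.02,"dy": 0.01,"dz": -0.19,"twist": 0},{"dx": 0.02,"dy": 0.01,"dz": -0.19,"twist": 0}])

```text
t: 6.92
tool_pos: [0.5889, 0.2495, 0.0292]
tool_rot: [-2.231, -2.202, 0.001]
contact_force: [0.1, 0.2, -1.2]
opening: 0.037
```

```bash
python3 -c "
from h import *
st()"
```

```text
t 6.92 tcp [0.5889 0.2495 0.0292] jaw deg -0.76 z [-0.006  0.005 -1.   ] F [ 0.12  0.22 -1.21] open 0.037
```

Emit:
jog_arm(steps=[{"dx": 0,"dy": 0,"dz": -0.02,"twist": 0},{"dx": 0,"dy": 0,"dz": -0.03,"twist": 0},{"dx": 0,"dy": 0,"dz": -0.03,"twist": 0}])

```text
t: 7.3
tool_pos: [0.5889, 0.2496, 0.0276]
tool_rot: [-2.231, -2.202, 0.001]
contact_force: [0.5, -0.9, 1.2]
opening: 0.0367
```

Emit:
jog_arm(steps=[{"dx": 0,"dy": 0,"dz": -0.01,"twist": 0},{"dx": 0,"dy": 0,"dz": -0.02,"twist": 0},{"dx": 0,"dy": 0,"dz": -0.02,"twist": 0}])

```text
t: 7.68
tool_pos: [0.589, 0.2496, 0.0276]
tool_rot: [-2.231, -2.202, 0.002]
contact_force: [-3.8, -0.6, 7.4]
opening: 0.0368
```

It touched down at z = 27.6 mm, the same height as at the pick, with 7 N of contact. I'll open and rise.

Emit:
jog_arm(steps=[{"dx": 0,"dy": 0,"dz": 0,"twist": 0},{"dx": 0,"dy": 0,"dz": 0,"twist": 0},{"dx": 0,"dy": 0,"dz": 0,"twist": 0},{"dx": 0,"dy": 0,"dz": 0,"twist": 0},{"dx": 0,"dy": 0,"dz": 0.1,"twist": 0}], gripper=0)

```text
t: 8.3
tool_pos: [0.5885, 0.2494, 0.033]
tool_rot: [-2.23, -2.201, 0.004]
contact_force: [-0.1, -0.4, -0.0]
opening: 0.085
```

Emit:
jog_arm(steps=[{"dx": 0,"dy": 0,"dz": 0.5,"twist": 0},{"dx": 0,"dy": 0,"dz": 1.2,"twist": 0},{"dx": 0,"dy": 0,"dz": 2.0,"twist": 0},{"dx": -0.2,"dy": -0.8,"dz": 2.3,"twist": -0.1},{"dx": -0.5,"dy": -1.7,"dz": 2.3,"twist": -0.1}])

```text
t: 8.93
tool_pos: [0.56, 0.147, 0.1748]
tool_rot: [-2.25, -2.186, -0.004]
contact_force: [0.3, -0.4, 0.4]
opening: 0.0859
```

```bash
python3 -c "
from h import *
im=snap('side','s5'); o=st(); print((np.array([.4695,-.1314,.0265])-o['tool_pos'])/.06)
cv2.imwrite('pics/s5c.png',cv2.resize(im['frame'][60:360,200:400,::-1],None,fx=2,fy=2))"
```

```text
t 8.97 tcp [0.557  0.1414 0.1724] jaw deg -1.89 z [-0.007 -0.    -1.   ] F [ 2.58 -2.6  -1.9 ] open 0.0854
[-1.45865176 -4.54630582 -2.43149338]
```

View pics/s5c.png

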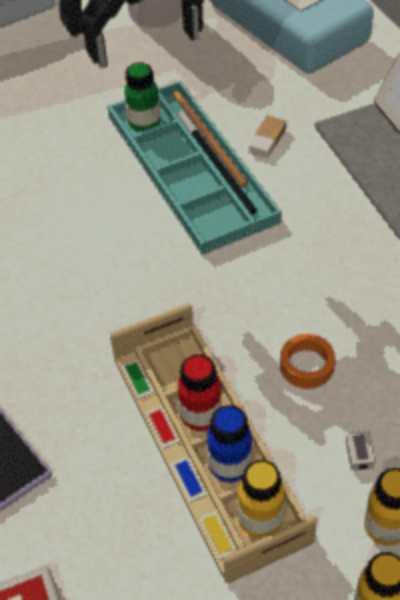

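Green stands upright in the left compartment (crop 142,95). Next is red.

Emit:
jog_arm(steps=[{"dx": -0.3,"dy": -0.9,"dz": -0.1,"twist": 0},{"dx": -0.6,"dy": -1.8,"dz": -0.2,"twist": 0},{"dx": -0.9,"dy": -2.8,"dz": -0.3,"twist": 0},{"dx": -1.2,"dy": -3.7,"dz": -0.4,"twist": 0},{"dx": -1.46,"dy": -4.55,"dz": -0.5,"twist": 0}])

```text
t: 9.6
tool_pos: [0.4687, -0.1334, 0.1428]
tool_rot: [-2.256, -2.182, 0.007]
contact_force: [1.0, -0.2, -0.0]
opening: 0.0855
```

```bash
python3 -c "
from h import *
o=st(); print((np.array([.4695,-.1314,.0265])-o['tool_pos'])/.06)"
```

```text
t 9.6 tcp [ 0.4687 -0.1334  0.1428] jaw deg -1.91 z [-0.006 -0.001 -1.   ] F [ 0.96 -0.2  -0.02] open 0.0855
[ 0.01304957  0.03282221 -1.93907727]
```

Emit:
jog_arm(steps=[{"dx": 0.01,"dy": 0.03,"dz": -0.5,"twist": 0},{"dx": 0.01,"dy": 0.03,"dz": -1.0,"twist": 0},{"dx": 0.01,"dy": 0.03,"dz": -1.5,"twist": 0},{"dx": 0.01,"dy": 0.03,"dz": -1.93,"twist": 0},{"dx": 0.01,"dy": 0.03,"dz": -1.93,"twist": 0}])

```text
t: 10.22
tool_pos: [0.4675, -0.1307, 0.0252]
tool_rot: [-2.253, -2.179, 0.01]
contact_force: [0.2, 0.4, 0.5]
opening: 0.0855
```

Emit:
jog_arm(steps=[{"dx": 0,"dy": 0,"dz": 0,"twist": 0},{"dx": 0,"dy": 0,"dz": 0,"twist": 0},{"dx": 0,"dy": 0,"dz": 0,"twist": 0},{"dx": 0,"dy": 0,"dz": 0,"twist": 0},{"dx": 0,"dy": 0,"dz": 0,"twist": 0}], gripper=255)

```text
t: 10.85
tool_pos: [0.4687, -0.1312, 0.0267]
tool_rot: [-2.254, -2.18, 0.008]
contact_force: [-0.1, 0.4, 6.5]
opening: 0.0371
```

Emit:
jog_arm(steps=[{"dx": 0,"dy": 0,"dz": 0.3,"twist": 0},{"dx": 0,"dy": 0,"dz": 0.8,"twist": 0},{"dx": 0,"dy": 0,"dz": 1.4,"twist": 0},{"dx": 0.1,"dy": 0.4,"dz": 1.9,"twist": 0},{"dx": 0.3,"dy": 1.1,"dz": 1.9,"twist": 0.1}])

```text
t: 11.48
tool_pos: [0.4888, -0.0659, 0.1452]
tool_rot: [2.241, 2.2, -0.003]
contact_force: [0.9, 0.3, -1.5]
opening: 0.0375
```

```bash
python3 -c "
from h import *
im=snap('side','s6');o=st(); print((np.array([.589,.1905,.0275])-o['tool_pos'])/.06)
cv2.imwrite('pics/s6c.png',cv2.resize(im['frame'][60:360,200:400,::-1],None,fx=2,fy=2))"
```

```text
t 11.53 tcp [ 0.4886 -0.0609  0.1435] jaw deg -0.78 z [-0.003  0.003 -1.   ] F [-1.47  3.28 -0.81] open 0.0372
[ 1.67258124  4.18946901 -1.93336321]
```

View pics/s6c.png

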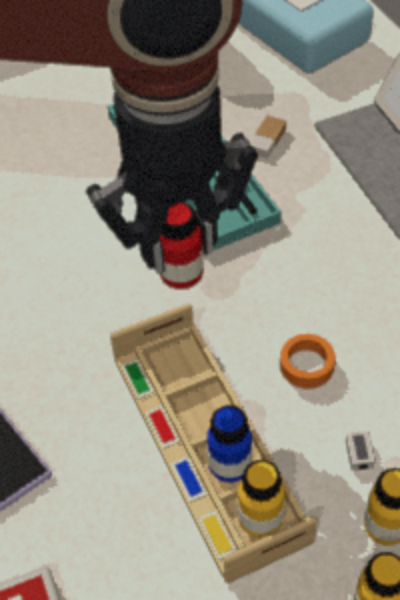

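Red is held upright (crop 181,245) and the other two are untouched. I'll carry it to the second compartment.

Emit:
jog_arm(steps=[{"dx": 0.35,"dy": 0.9,"dz": 0,"twist": 0},{"dx": 0.7,"dy": 1.8,"dz": 0,"twist": 0},{"dx": 1.1,"dy": 2.7,"dz": 0,"twist": 0},{"dx": 1.4,"dy": 3.6,"dz": 0,"twist": 0},{"dx": 1.67,"dy": 4.19,"dz": 0,"twist": 0}])

```text
t: 12.15
tool_pos: [0.5888, 0.1928, 0.1438]
tool_rot: [-2.231, -2.206, 0.0]
contact_force: [0.6, -1.0, -0.3]
opening: 0.037
```

```bash
python3 -c "
from h import *
o=st(); print((np.array([.589,.1905,.0275])-o['tool_pos'])/.06)"
```

```text
t 12.15 tcp [0.5888 0.1928 0.1438] jaw deg -0.67 z [-0.003  0.003 -1.   ] F [ 0.62 -0.99 -0.28] open 0.037
[ 0.00348004 -0.03883396 -1.93867314]
```

Emit:
jog_arm(steps=[{"dx": 0,"dy": -0.04,"dz": -0.4,"twist": 0},{"dx": 0,"dy": -0.04,"dz": -0.8,"twist": 0},{"dx": 0,"dy": -0.04,"dz": -1.2,"twist": 0},{"dx": 0,"dy": -0.04,"dz": -1.55,"twist": 0},{"dx": 0,"dy": -0.04,"dz": -1.75,"twist": 0}])

```text
t: 12.78
tool_pos: [0.588, 0.1902, 0.0375]
tool_rot: [-2.231, -2.205, 0.003]
contact_force: [-0.0, -0.2, -1.5]
opening: 0.037
```

```bash
python3 -c "
from h import *
im=snap('side','s7');o=st(); print((np.array([.589,.1905,.0275])-o['tool_pos'])/.06)
cv2.imwrite('pics/s7c.png',cv2.resize(im['frame'][40:200,220:360,::-1],None,fx=3.5,fy=3.5))"
```

```text
t 12.82 tcp [0.5873 0.19   0.0362] jaw deg -0.67 z [-0.007  0.002 -1.   ] F [-1.21 -0.57 -2.41] open 0.0369
[ 0.02819216  0.00790732 -0.14545752]
```

View pics/s7c.png

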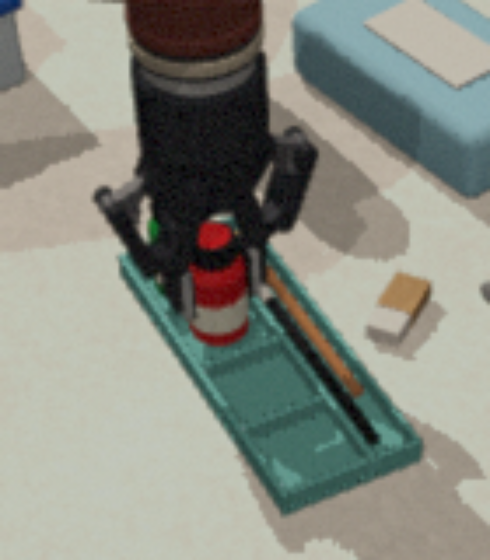

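Red is inside the second compartment, so I'll lower it to contact.

Emit:
jog_arm(steps=[{"dx": 0.03,"dy": 0.01,"dz": -0.06,"twist": 0},{"dx": 0.03,"dy": 0.01,"dz": -0.11,"twist": 0},{"dx": 0.03,"dy": 0.01,"dz": -0.14,"twist": 0},{"dx": 0.03,"dy": 0.01,"dz": -0.16,"twist": 0},{"dx": 0.03,"dy": 0.01,"dz": -0.16,"twist": 0}])

```text
t: 13.45
tool_pos: [0.5892, 0.1906, 0.0268]
tool_rot: [-2.23, -2.204, 0.005]
contact_force: [-0.1, 0.1, -1.3]
opening: 0.0368
```

Emit:
jog_arm(steps=[{"dx": 0,"dy": 0,"dz": -0.01,"twist": 0},{"dx": 0,"dy": 0,"dz": -0.02,"twist": 0},{"dx": 0,"dy": 0,"dz": -0.02,"twist": 0}])

```text
t: 13.82
tool_pos: [0.5894, 0.1907, 0.0267]
tool_rot: [-2.23, -2.204, 0.005]
contact_force: [-3.7, -0.5, 4.8]
opening: 0.0373
```

Touched down at 4.8 N. I'll open and go for blue.

Emit:
jog_arm(steps=[{"dx": 0,"dy": 0,"dz": 0,"twist": 0},{"dx": 0,"dy": 0,"dz": 0,"twist": 0},{"dx": 0,"dy": 0,"dz": 0,"twist": 0},{"dx": 0,"dy": 0,"dz": 0,"twist": 0},{"dx": 0,"dy": 0,"dz": 0.1,"twist": 0}], gripper=0)

```text
t: 14.45
tool_pos: [0.5888, 0.1906, 0.0322]
tool_rot: [-2.229, -2.204, 0.007]
contact_force: [-0.7, -0.1, -0.4]
opening: 0.0851
```

Emit:
jog_arm(steps=[{"dx": 0,"dy": 0,"dz": 0.5,"twist": 0},{"dx": 0,"dy": 0,"dz": 1.2,"twist": 0},{"dx": 0,"dy": 0,"dz": 2.0,"twist": 0},{"dx": -0.2,"dy": -0.8,"dz": 2.2,"twist": -0.1},{"dx": -0.5,"dy": -1.7,"dz": 2.2,"twist": -0.1}])

```text
t: 15.08
tool_pos: [0.5601, 0.088, 0.1673]
tool_rot: [-2.249, -2.189, 0.001]
contact_force: [-0.2, -0.7, -0.2]
opening: 0.0855
```

```bash
python3 -c "
from h import *
im=snap('side','s8'); o=st(); print((np.array([.469,-.1888,.0265])-o['tool_pos'])/.06)
cv2.imwrite('pics/s8c.png',cv2.resize(im['frame'][60:360,200:400,::-1],None,fx=2,fy=2))"
```

```text
t 15.12 tcp [0.5573 0.0825 0.1655] jaw deg -1.81 z [-0.008 -0.003 -1.   ] F [ 2.2  -2.09 -1.67] open 0.0853
[-1.4724419  -4.52109809 -2.31598662]
```

View pics/s8c.png

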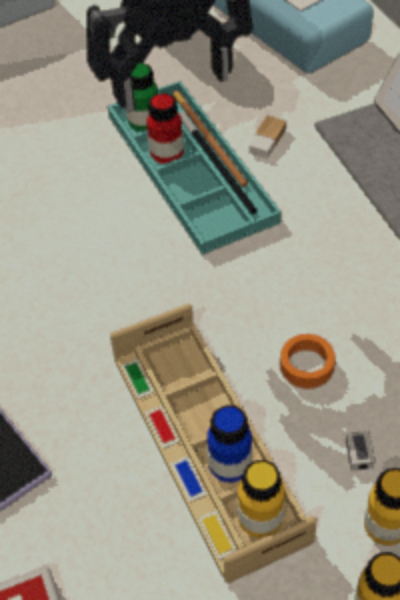

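Green and red stand in compartments 1 and 2 (crop 142,95 and 164,128). Next is blue.

Emit:
jog_arm(steps=[{"dx": -0.3,"dy": -0.9,"dz": -0.1,"twist": 0},{"dx": -0.6,"dy": -1.8,"dz": -0.2,"twist": 0},{"dx": -0.9,"dy": -2.8,"dz": -0.3,"twist": 0},{"dx": -1.2,"dy": -3.7,"dz": -0.4,"twist": 0},{"dx": -1.47,"dy": -4.5,"dz": -0.4,"twist": 0}])

```text
t: 15.75
tool_pos: [0.4681, -0.1892, 0.1414]
tool_rot: [-2.255, -2.183, 0.011]
contact_force: [0.5, -0.0, 1.4]
opening: 0.0853
```

```bash
python3 -c "
from h import *
o=st(); print((np.array([.4695,-.1888,.0265])-o['tool_pos'])/.06)"
```

```text
t 15.75 tcp [ 0.4681 -0.1892  0.1414] jaw deg -1.84 z [-0.007 -0.003 -1.   ] F [ 0.54 -0.02  1.39] open 0.0853
[ 0.02381785  0.00635676 -1.91555403]
```

Emit:
jog_arm(steps=[{"dx": 0.03,"dy": 0,"dz": -0.5,"twist": 0},{"dx": 0.03,"dy": 0,"dz": -1.0,"twist": 0},{"dx": 0.03,"dy": 0,"dz": -1.5,"twist": 0},{"dx": 0.03,"dy": 0,"dz": -1.9,"twist": 0},{"dx": 0.03,"dy": 0,"dz": -1.9,"twist": 0}])

```text
t: 16.38
tool_pos: [0.4682, -0.1883, 0.0256]
tool_rot: [-2.252, -2.18, 0.013]
contact_force: [0.3, -1.1, -0.0]
opening: 0.0854
```

Emit:
jog_arm(steps=[{"dx": 0,"dy": 0,"dz": 0,"twist": 0},{"dx": 0,"dy": 0,"dz": 0,"twist": 0},{"dx": 0,"dy": 0,"dz": 0,"twist": 0},{"dx": 0,"dy": 0,"dz": 0,"twist": 0},{"dx": 0,"dy": 0,"dz": 0,"twist": 0}], gripper=255)

```text
t: 17.0
tool_pos: [0.4693, -0.1888, 0.027]
tool_rot: [-2.253, -2.182, 0.012]
contact_force: [-0.8, 0.1, 5.9]
opening: 0.0373
```

Emit:
jog_arm(steps=[{"dx": 0,"dy": 0,"dz": 0.3,"twist": 0},{"dx": 0,"dy": 0,"dz": 0.8,"twist": 0},{"dx": 0,"dy": 0,"dz": 1.4,"twist": 0},{"dx": 0.1,"dy": 0.4,"dz": 1.9,"twist": 0},{"dx": 0.3,"dy": 1.1,"dz": 1.9,"twist": 0.1}])

```text
t: 17.62
tool_pos: [0.4893, -0.1237, 0.1455]
tool_rot: [2.239, 2.201, -0.008]
contact_force: [-0.2, 0.2, -1.7]
opening: 0.037
```

```bash
python3 -c "
from h import *
im=snap('side','s9');o=st(); print((np.array([.589,.1315,.0275])-o['tool_pos'])/.06)
cv2.imwrite('pics/s9c.png',cv2.resize(im['frame'][60:360,200:400,::-1],None,fx=2,fy=2))"
```

```text
t 17.68 tcp [ 0.4891 -0.1185  0.1436] jaw deg -0.72 z [-0.005  0.001 -1.   ] F [ 0.51  2.79 -1.21] open 0.037
[ 1.66440975  4.16664441 -1.93563591]
```

View pics/s9c.png

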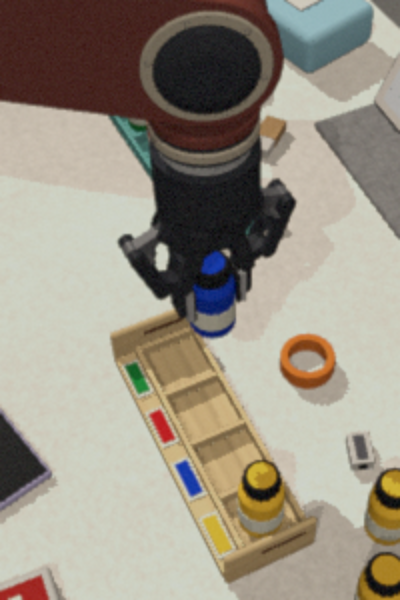

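Blue is held upright (crop 213,295). I'll carry it to the third compartment.

Emit:
jog_arm(steps=[{"dx": 0.35,"dy": 0.9,"dz": 0,"twist": 0},{"dx": 0.7,"dy": 1.8,"dz": 0,"twist": 0},{"dx": 1.1,"dy": 2.7,"dz": 0,"twist": 0},{"dx": 1.4,"dy": 3.6,"dz": 0,"twist": 0},{"dx": 1.66,"dy": 4.14,"dz": 0,"twist": 0}])

```text
t: 18.3
tool_pos: [0.5886, 0.1323, 0.1439]
tool_rot: [-2.23, -2.207, 0.005]
contact_force: [0.6, -0.9, -1.2]
opening: 0.0373
```

```bash
python3 -c "
from h import *
o=st(); print((np.array([.589,.1315,.0275])-o['tool_pos'])/.06)"
```

```text
t 18.3 tcp [0.5886 0.1323 0.1439] jaw deg -0.59 z [-0.005  0.001 -1.   ] F [ 0.63 -0.9  -1.24] open 0.0373
[ 0.00606746 -0.01389607 -1.94003736]
```

Emit:
jog_arm(steps=[{"dx": 0,"dy": -0.02,"dz": -0.4,"twist": 0},{"dx": 0,"dy": -0.02,"dz": -0.8,"twist": 0},{"dx": 0,"dy": -0.02,"dz": -1.2,"twist": 0},{"dx": 0,"dy": -0.02,"dz": -1.55,"twist": 0},{"dx": 0,"dy": -0.02,"dz": -1.75,"twist": 0}])

```text
t: 18.92
tool_pos: [0.5878, 0.131, 0.0375]
tool_rot: [-2.229, -2.206, 0.007]
contact_force: [0.0, -0.4, -0.9]
opening: 0.037
```

```bash
python3 -c "
from h import *
im=snap('side','s10');o=st(); print((np.array([.589,.1315,.0275])-o['tool_pos'])/.06)
cv2.imwrite('pics/s10c.png',cv2.resize(im['frame'][40:200,220:360,::-1],None,fx=3.5,fy=3.5))"
```

```text
t 18.98 tcp [0.5871 0.1308 0.0363] jaw deg -0.59 z [-0.009  0.    -1.   ] F [-0.6  -0.2  -1.65] open 0.0372
[ 0.03190999  0.01103128 -0.14625407]
```

View pics/s10c.png

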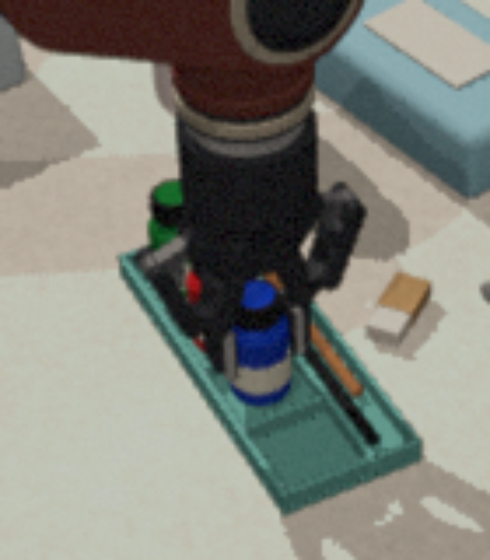

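Blue is in the third compartment, so I'll lower it to contact.

Emit:
jog_arm(steps=[{"dx": 0.03,"dy": 0.01,"dz": -0.06,"twist": 0},{"dx": 0.03,"dy": 0.01,"dz": -0.11,"twist": 0},{"dx": 0.03,"dy": 0.01,"dz": -0.14,"twist": 0},{"dx": 0.03,"dy": 0.01,"dz": -0.16,"twist": 0},{"dx": 0.03,"dy": 0.01,"dz": -0.16,"twist": 0}])

```text
t: 19.6
tool_pos: [0.5892, 0.1315, 0.0271]
tool_rot: [-2.228, -2.206, 0.008]
contact_force: [0.6, -0.0, -1.0]
opening: 0.0374
```

Emit:
jog_arm(steps=[{"dx": 0,"dy": 0,"dz": -0.01,"twist": 0},{"dx": 0,"dy": 0,"dz": -0.02,"twist": 0},{"dx": 0,"dy": 0,"dz": -0.02,"twist": 0}])

```text
t: 19.98
tool_pos: [0.5893, 0.1316, 0.027]
tool_rot: [-2.228, -2.205, 0.009]
contact_force: [-4.6, -0.0, 5.9]
opening: 0.0371
```

Emit:
jog_arm(steps=[{"dx": 0,"dy": 0,"dz": 0,"twist": 0},{"dx": 0,"dy": 0,"dz": 0,"twist": 0},{"dx": 0,"dy": 0,"dz": 0,"twist": 0},{"dx": 0,"dy": 0,"dz": 0,"twist": 0},{"dx": 0,"dy": 0,"dz": 0.1,"twist": 0}], gripper=0)

```text
t: 20.6
tool_pos: [0.5887, 0.1315, 0.0325]
tool_rot: [-2.228, -2.205, 0.011]
contact_force: [0.2, 0.1, 0.4]
opening: 0.0854
```

Emit:
jog_arm(steps=[{"dx": 0,"dy": 0,"dz": 0.5,"twist": 0},{"dx": 0,"dy": 0,"dz": 1.2,"twist": 0},{"dx": 0,"dy": 0,"dz": 2.0,"twist": 0},{"dx": -0.2,"dy": -0.8,"dz": 2.2,"twist": -0.1},{"dx": -0.5,"dy": -1.7,"dz": 2.2,"twist": -0.1}])

```text
t: 21.22
tool_pos: [0.5599, 0.0288, 0.1676]
tool_rot: [-2.247, -2.19, 0.005]
contact_force: [0.8, -0.1, 0.1]
opening: 0.0855
```

```bash
python3 -c "
from h import *
im=snap('side','s11'); o=st(); print((np.array([.4675,-.2458,.0265])-o['tool_pos'])/.06)
cv2.imwrite('pics/s11c.png',cv2.resize(im['frame'][60:360,200:400,::-1],None,fx=2,fy=2))"
```

```text
t 21.27 tcp [0.5574 0.0231 0.1661] jaw deg -1.74 z [-0.009 -0.004 -1.   ] F [ 2.72 -2.79 -1.48] open 0.0855
[-1.49851662 -4.48249858 -2.32647397]
```

View pics/s11c.png

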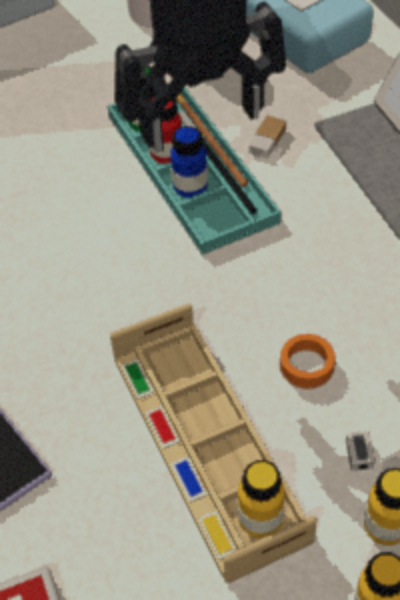

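Blue stands in the third compartment (crop 188,160). Next is the tray's yellow bottle (crop 261,497), the one at the yellow label.

Emit:
jog_arm(steps=[{"dx": -0.3,"dy": -0.9,"dz": -0.1,"twist": 0},{"dx": -0.6,"dy": -1.8,"dz": -0.2,"twist": 0},{"dx": -0.9,"dy": -2.8,"dz": -0.3,"twist": 0},{"dx": -1.2,"dy": -3.7,"dz": -0.4,"twist": 0},{"dx": -1.5,"dy": -4.46,"dz": -0.4,"twist": 0}])

```text
t: 21.9
tool_pos: [0.4663, -0.2462, 0.142]
tool_rot: [-2.254, -2.184, 0.015]
contact_force: [0.4, 0.1, -0.5]
opening: 0.0857
```

```bash
python3 -c "
from h import *
o=st(); print((np.array([.468,-.2458,.0265])-o['tool_pos'])/.06)"
```

```text
t 21.9 tcp [ 0.4663 -0.2462  0.142 ] jaw deg -1.8 z [-0.009 -0.004 -1.   ] F [ 0.43  0.05 -0.52] open 0.0857
[ 0.02834208  0.00689873 -1.92534956]
```

Emit:
jog_arm(steps=[{"dx": 0.03,"dy": 0,"dz": -0.5,"twist": 0},{"dx": 0.03,"dy": 0,"dz": -1.0,"twist": 0},{"dx": 0.03,"dy": 0,"dz": -1.5,"twist": 0},{"dx": 0.03,"dy": 0,"dz": -1.9,"twist": 0},{"dx": 0.03,"dy": 0,"dz": -1.9,"twist": 0}])

```text
t: 22.52
tool_pos: [0.4666, -0.2451, 0.0261]
tool_rot: [-2.25, -2.181, 0.016]
contact_force: [-0.7, 0.3, 1.3]
opening: 0.0855
```

Emit:
jog_arm(steps=[{"dx": 0,"dy": 0,"dz": 0,"twist": 0},{"dx": 0,"dy": 0,"dz": 0,"twist": 0},{"dx": 0,"dy": 0,"dz": 0,"twist": 0},{"dx": 0,"dy": 0,"dz": 0,"twist": 0},{"dx": 0,"dy": 0,"dz": 0,"twist": 0}], gripper=255)

```text
t: 23.15
tool_pos: [0.4676, -0.2457, 0.0276]
tool_rot: [-2.252, -2.182, 0.016]
contact_force: [-0.0, 1.3, 6.1]
opening: 0.0372
```

Emit:
jog_arm(steps=[{"dx": 0,"dy": 0,"dz": 0.3,"twist": 0},{"dx": 0,"dy": 0,"dz": 0.8,"twist": 0},{"dx": 0,"dy": 0,"dz": 1.4,"twist": 0},{"dx": 0.1,"dy": 0.4,"dz": 1.9,"twist": 0},{"dx": 0.3,"dy": 1.1,"dz": 1.9,"twist": 0.1}])

```text
t: 23.78
tool_pos: [0.4874, -0.1809, 0.1461]
tool_rot: [2.238, 2.202, -0.013]
contact_force: [0.4, 0.8, -2.3]
opening: 0.0371
```

```bash
python3 -c "
from h import *
im=snap('side','s12');o=st(); print((np.array([.589,.0725,.0275])-o['tool_pos'])/.06)
cv2.imwrite('pics/s12c.png',cv2.resize(im['frame'][60:360,200:400,::-1],None,fx=2,fy=2))"
```

```text
t 23.82 tcp [ 0.4874 -0.1754  0.1441] jaw deg -0.67 z [-0.007 -0.001 -1.   ] F [ 1.3   3.77 -2.26] open 0.0372
[ 1.69377511  4.13178696 -1.94313546]
```

View pics/s12c.png

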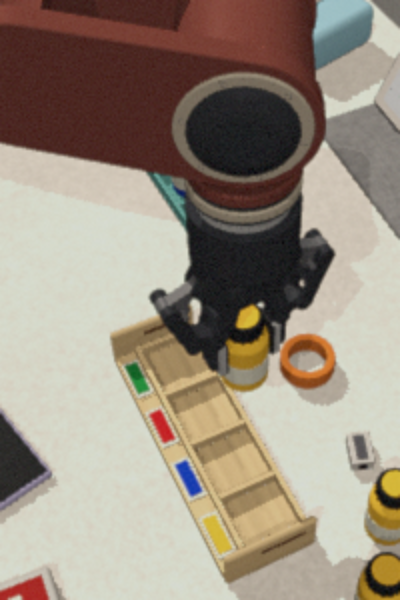

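Yellow is held upright (crop 247,350), the tray is empty and the look-alikes are untouched. I'll carry it to the rightmost compartment.

Emit:
jog_arm(steps=[{"dx": 0.35,"dy": 0.9,"dz": 0,"twist": 0},{"dx": 0.7,"dy": 1.8,"dz": 0,"twist": 0},{"dx": 1.1,"dy": 2.7,"dz": 0,"twist": 0},{"dx": 1.4,"dy": 3.6,"dz": 0,"twist": 0},{"dx": 1.69,"dy": 4.1,"dz": 0,"twist": 0}])

```text
t: 24.45
tool_pos: [0.5887, 0.0732, 0.1444]
tool_rot: [-2.228, -2.208, 0.009]
contact_force: [0.7, -0.4, -1.6]
opening: 0.0373
```

```bash
python3 -c "
from h import *
o=st(); print((np.array([.589,.0725,.0275])-o['tool_pos'])/.06)"
```

```text
t 24.45 tcp [0.5887 0.0732 0.1444] jaw deg -0.52 z [-0.007 -0.001 -1.   ] F [ 0.71 -0.39 -1.65] open 0.0373
[ 0.00525594 -0.01109724 -1.94817556]
```

Emit:
jog_arm(steps=[{"dx": 0,"dy": -0.01,"dz": -0.4,"twist": 0},{"dx": 0,"dy": -0.01,"dz": -0.8,"twist": 0},{"dx": 0,"dy": -0.01,"dz": -1.2,"twist": 0},{"dx": 0,"dy": -0.01,"dz": -1.55,"twist": 0},{"dx": 0,"dy": -0.01,"dz": -1.75,"twist": 0}])

```text
t: 25.08
tool_pos: [0.5879, 0.0724, 0.038]
tool_rot: [-2.228, -2.207, 0.011]
contact_force: [-0.8, -0.4, -1.2]
opening: 0.037
```

```bash
python3 -c "
from h import *
im=snap('side','s13');o=st(); print((np.array([.589,.0725,.0275])-o['tool_pos'])/.06)
cv2.imwrite('pics/s13c.png',cv2.resize(im['frame'][40:200,220:360,::-1],None,fx=3.5,fy=3.5))"
```

```text
t 25.12 tcp [0.5872 0.0724 0.0368] jaw deg -0.53 z [-0.011 -0.001 -1.   ] F [-1.34 -0.91 -1.03] open 0.0372
[ 0.03075123  0.0013887  -0.15486763]
```

View pics/s13c.png

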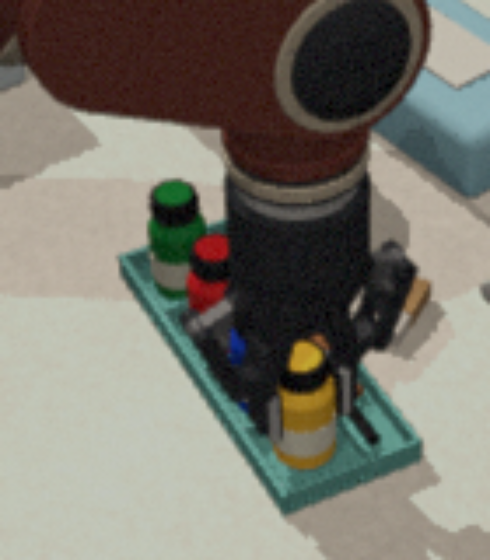

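Emit:
jog_arm(steps=[{"dx": 0.03,"dy": 0,"dz": -0.06,"twist": 0},{"dx": 0.03,"dy": 0,"dz": -0.11,"twist": 0},{"dx": 0.03,"dy": 0,"dz": -0.14,"twist": 0},{"dx": 0.03,"dy": 0,"dz": -0.16,"twist": 0},{"dx": 0.03,"dy": 0,"dz": -0.16,"twist": 0}])

```text
t: 25.75
tool_pos: [0.5893, 0.0724, 0.0276]
tool_rot: [-2.227, -2.206, 0.012]
contact_force: [0.1, -0.1, -0.4]
opening: 0.0371
```

Emit:
jog_arm(steps=[{"dx": 0,"dy": 0,"dz": -0.01,"twist": 0},{"dx": 0,"dy": 0,"dz": -0.02,"twist": 0},{"dx": 0,"dy": 0,"dz": -0.02,"twist": 0}])

```text
t: 26.12
tool_pos: [0.5893, 0.0725, 0.0276]
tool_rot: [-2.227, -2.206, 0.013]
contact_force: [-5.3, 0.5, 7.1]
opening: 0.0372
```

Yellow is in the rightmost compartment, and touchdown was at 7 N. I'll open, rise and clear away.

Emit:
jog_arm(steps=[{"dx": 0,"dy": 0,"dz": 0,"twist": 0},{"dx": 0,"dy": 0,"dz": 0,"twist": 0},{"dx": 0,"dy": 0,"dz": 0,"twist": 0},{"dx": 0,"dy": 0,"dz": 0,"twist": 0},{"dx": 0,"dy": 0,"dz": 0.1,"twist": 0}], gripper=0)

```text
t: 26.75
tool_pos: [0.5888, 0.0725, 0.0331]
tool_rot: [-2.226, -2.206, 0.014]
contact_force: [0.5, 0.4, 0.3]
opening: 0.0854
```

Emit:
jog_arm(steps=[{"dx": 0,"dy": 0,"dz": 0.5,"twist": 0},{"dx": 0,"dy": 0,"dz": 1.2,"twist": 0},{"dx": 0,"dy": 0,"dz": 2.0,"twist": 0},{"dx": 0,"dy": 0,"dz": 2.8,"twist": 0},{"dx": -0.5,"dy": -0.5,"dz": 3.5,"twist": 0}])

```text
t: 27.38
tool_pos: [0.5596, 0.043, 0.246]
tool_rot: [-2.225, -2.21, 0.011]
contact_force: [0.9, -0.4, -0.4]
opening: 0.0852
```

Emit:
jog_arm(steps=[{"dx": -0.6,"dy": -0.6,"dz": 0,"twist": 0},{"dx": -1.2,"dy": -1.2,"dz": 0,"twist": 0},{"dx": -1.8,"dy": -1.8,"dz": 0,"twist": 0},{"dx": -2.2,"dy": -2.2,"dz": 0,"twist": 0},{"dx": -2.2,"dy": -2.2,"dz": 0,"twist": 0}])

```text
t: 28.0
tool_pos: [0.4266, -0.0901, 0.2466]
tool_rot: [-2.229, -2.207, 0.01]
contact_force: [0.7, 0.1, 0.6]
opening: 0.0849
```

Run:
```python
from h import *
im=snap('side','s14');t=snap('top','t14');st()
for c,y in zip(("green","red","blue","yellow"),(.2495,.1905,.1315,.0725)):
    for n,i,box in(("side",im,(240,60,345,195)),("top",t,(165,135,300,200))):
        for ce,b in blobs(i,c,box,amin=30): print(c,n,ce,b[4],ray(i,*ce,.079).round(4),"want",.589,y)
a=cv2.resize(im['frame'][50:350,200:400,::-1],None,fx=1.9,fy=1.9); b=cv2.resize(t['frame'][120:250,150:300,::-1],None,fx=2.7,fy=2.7)
o=np.zeros((570,790,3),np.uint8); o[:a.shape[0],:a.shape[1]]=a; o[:b.shape[0],382:382+b.shape[1]]=b[:,:408]; cv2.imwrite('pics/fin.png',o)
```

```text
t 28.1 tcp [ 0.4277 -0.089   0.2465] jaw deg -0.42 z [-0.008 -0.001 -1.   ] F [ 0.4  -0.15 -0.2 ] open 0.0854
green top [190.  169.6] 61 [0.5905 0.2503 0.079 ] want 0.589 0.2495
red side [244.5  61.8] 33 [0.5854 0.3838 0.079 ] want 0.589 0.1905
red side [281.1 110.6] 71 [0.5866 0.188  0.079 ] want 0.589 0.1905
red top [215.6 169. ] 85 [0.5906 0.1906 0.079 ] want 0.589 0.1905
blue side [296.4 141. ] 112 [0.5742 0.0906 0.079 ] want 0.589 0.1315
blue top [240.9 168.6] 79 [0.5903 0.1315 0.079 ] want 0.589 0.1315
yellow side [306.3 145. ] 86 [0.5863 0.0712 0.079 ] want 0.589 0.0725
yellow side [306.8 159.1] 195 [0.5696 0.0364 0.079 ] want 0.589 0.0725
yellow side [307.1 173.5] 44 [0.5529 0.0028 0.079 ] want 0.589 0.0725
yellow top [266.6 170.2] 136 [0.5852 0.0716 0.079 ] want 0.589 0.0725
```

View pics/fin.png

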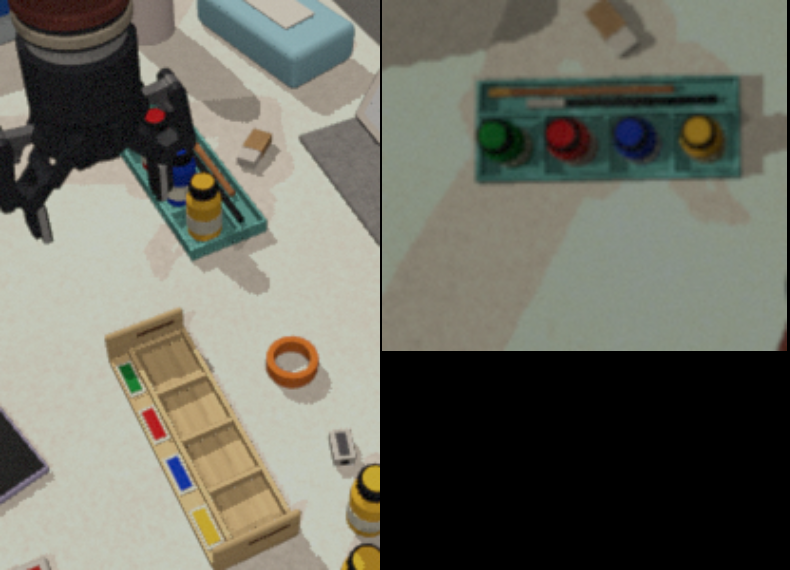

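The top view shows green, red, blue and yellow, left to right, upright and one per compartment. The caps are at (190,170), (216,169), (241,169) and (267,170). The robot is clear of everything, so I'm handing in.

```bash
python3 -c "
from station import ctrl
print(ctrl.finish_job())"
```

```text
the job is handed in; nothing more can be done
None
```

All four bottles now stand upright in the desk rack, one per compartment, in the tray's order: green, red, blue, yellow from left to right. I took the tray's own yellow bottle; the three loose look-alikes were left alone.

- **Placing:** I gripped each bottle before and behind at about 25 N and lowered it slowly until it touched the floor. Contact readings at touchdown were 5 to 7 N, and the fingers opened only after that. The whole job took about 28 s.
- **Final position check:** in the last top view each cap measured within about 2 mm of its compartment centre, except yellow. Yellow read 4 mm off in x because its coloured body merged into the cap mask; the side view put it within 3 mm.
- **Not fully seen at the end:** the gripper hid green from the last side picture, so its final position rests on the top view, though an earlier side view showed it upright.
- **Refused moves:** two early move calls were refused because their rows lacked some fields. The arm did not move on either of them.

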